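# Put the cordless reading lamp together and switch it on

### The job

Get the reading lamp ready for the evening: lift the lamp head off its charging dock and, keeping it upright, slide its post onto the stub of the lamp base, window over the red spring button, until it sits fully home and the button has popped out through the window. Then push the rocker switch on the base over to on. Leave everything else on the table where it is.

Things in the scene. Friction and masses are not known exactly. Their poses are not given: they have to be found in the camera images.
- lamp_head: Upper part of the lamp: brass post, 28 mm in diameter, 215 mm long, with arm and black shade; loose, 0.28 to 0.42 kg; at the start it stands over the dock's post. Origin: centre of the post's open lower end; z up the post; x towards the shade. The lowest 75 mm are hollow, bore 21 mm, flaring to 28 mm at the mouth over the lowest 10 mm (collar, 35 mm outside; lowest 48 mm black).
- grip (a point): On the lamp head's post axis, 190 mm above its lower end, in the middle of the black rubber sleeve (28.6 mm in diameter, 176 to 212 mm up): the place to grip, from above, fingers either side across the arm. Centre of mass about 65 mm below, 8 mm off the axis to the shade's side.
- window (a point): Centre of the window for the spring button: a 13 mm square opening in the post's wall, 34 mm above the lower end, on the shade's side (straight below the arm). This point is 14 mm from the post's axis.
- shade (a point): Middle of the black dish shade, 84 mm in diameter, 137 to 165 mm above the post's lower end, 98 mm from its axis, on an 11 mm thick arm that leaves the post 157 mm up.
- lamp_base: Black weighted base slab, 243 x 110 x 18 mm, does not move in use. Origin: on the table under the stub's axis; z up; x along the slab, from the rocker switch to the stub; the slab reaches 138 mm to -x and 105 mm to +x. The red spring button sticks out of the stub on the +x side, so the shade must point to +x.
- stub_foot (a point): On the stub's axis, on top of the 42 mm brass flange at its foot, 22 mm above the table: the post's lower end rests here when fully home. The upright steel stub is 19 mm in diameter and ends 62 mm above this point; its top 14 mm taper to 8 mm.
- catch (a joint): Red ball-ended spring button, 10 mm in diameter, on the stub's +x side, 34 mm above its foot, standing 5 mm out. Value in m it is pressed in: 0 = out, about 0.004 inside the post's bore, 0 again when popped through the window; it then locks the post. Spring 3.5 to 6.3 N. The flared mouth pushes it in; pushing the post down past it takes some 5 to 15 N.
- switch (a joint): White rocker switch on the base, 54 x 28 mm, pivot along the base's y, 100 mm to -x of the stub axis, 30 mm above the table. Value in rad: 0 = off (the end far from the stub, with the green mark, stands up), 0.36 = on (that end pressed down). It stays where it is left; about 3 N at its far end moves it.
- switch_press (a point): Point to press, fixed to the base: on top of the rocker's far end in its off position, 120 mm behind the stub axis, 37.5 mm above the table. Pressing about 7 mm down from here turns the switch on.
- charger: White round charging dock, fixed, 96 mm in diameter, 16 mm thick. Origin: centre of its underside. A plain grey post, 18.6 mm in diameter, stands up to 58 mm above the table inside the lamp head's bore; the lamp head just lifts off.
- mug: Blue mug, bystander, 82 mm in diameter, 92 mm high; origin at the centre of its underside.
- candle: Candle jar with a brass lid, bystander, 68 mm in diameter, 75 mm high; origin at the centre of its underside.
- remote: Black remote control lying between the two parts of the lamp, bystander, 150 x 42 x 18 mm, long side along its x; origin at the centre of its underside.
- glasses_case: Dark red glasses case, bystander, 158 x 62 x 36 mm, long side along its x; origin at the centre of its underside.
- ereader: Black e-reader lying on the patterned mat, bystander, 165 x 120 x 9 mm; origin at the centre of its underside.
- pencil: Pink pencil, bystander, 165 mm long, 8 mm thick, along its x; origin at the centre of its underside.
Mind the look-alikes: they are no part of the job. What is shaped like the lamp_head but blue is not meant.

How it is judged:
By the outcome, as a careful person would: the job done as asked, in the order asked, and still so for the second after the job is handed in, with the robot touching nothing.
It also fails if it takes over 53 s, if anything falls off the work surface, if the arm or the gripper's body presses on something with over 40 N, if the wrist force passes 120 N, or if a joint passes its speed limit or range.

### The arm

A 6-joint arm with a two-finger parallel gripper is mounted at the origin on the work surface. World frame = base frame: x ahead of the robot, y to its left, z up, the work surface at z = 0. Lengths are in m, angles in degrees, forces in N, time in s.
With the tool pointing down it reaches from about 0.3 to 0.95 m from the base axis. Payload 3.1 kg.
Tool frame: the origin (TCP) lies midway between the tips of the shut fingers; the grasp point (between the pads) lies 19 mm behind it (bot.grip_depth is the z of the grasp point in the tool frame, in m); z points along the fingers, y is the line along which they close (so a half turn about z gives the same grasp; the last joint's range is limited). The gripper opens to 85 mm and grips with 20 to 120 N. Pads are 22 mm wide; open, the fingers measure 114 mm over their backs; the gripper's body (76 mm by 85 mm) begins 54 mm behind the grasp point. The pads swing forward as they close: fully open they stand 13 mm farther back than shut.
Start: joints at [-80.77, 17.653, 93.61, -0, 68.738, -3.994], TCP at [0.143, -0.608, 0.231] pointing down, gripper open.
Joint ranges: [-175.34, 175.34], [-45.06, 112.39], [2.9, 150.54], [-68.45, 248.45], [3.09, 151.38], [-168.51, 168.51]. Speed limits (degrees/s): [159.86, 159.86, 180, 180, 180, 180].

### API

Orientations are given as a 3x3 rotation matrix whose columns are the frame's x, y, z axes.
In Python, from bench import bot, vision gives the robot as it stands. The module is installed in compiled form; this text tells all that it offers.
- The arm moves only by the tool carry_out, never from a script. Its arguments are lists of equal length, an entry for each row: "slide": the shift along the tool's x, y, z in cm, a list of three; "twist": the turn about the tool's z in rad. A call has 1 to 20 rows; each row is the pose to reach, as a shift and turn from the pose commanded when the call began, along the tool's axes at that moment; what a row does not reach only later rows make up. A row lasts 1/10 s, in which the tool goes at most 50 mm and 8.59 degrees, less where a joint would pass 70% of its speed; a pose out of reach is approached as far as the arm can. A call with a gripper value outside its range is refused whole. "claw" is the finger opening in cm, from 0 to 8.54, set as the call begins (left out, the last holds). The fingers move at their own pace and stop on an object; the grip force is fixed at half the most. Time passes only in rows, so rows that repeat a pose let the fingers close. It gives the time, the measured TCP pose, the force, the opening and the grip force at its end, in the units of the state.
- bot.sense(): the state, without advancing time (a new reading comes with each control period).
- vision.read_camera(name): name is "scene" or "top"; returns a dict with "img" (400x640x3 uint8, red, green, blue), "mtx" (3x3 intrinsics, pixels), "dist" ([k1, k2, p1, p2, k3] as OpenCV has them; the pictures are not rectified), "R" (3x3) and "t" (3): a world point X has camera coordinates R X + t. Camera axes: x right, y down, z forward; pixel columns grow to the right and rows downward; lengths in m; the calibration is good to about 2 mm. A picture is of the moment at which its call begins. There is no depth.
- bot.sign_off(): hands the job in; it is judged then, once.
The state is a dict: "time": time; "joints": joint angles; "joint_velocities": joint speeds; "effort": joint torques, N m; "eef_pos": TCP position; "tcp_rot": TCP orientation; "wrist_force": force on the tool from outside, world axes, zero at the start; "torque": the same for the moment, N m; "opening": finger opening in m; "grip_force": force on a finger pad.
Only numpy, scipy, OpenCV 4.12 (cv2) and the standard library are available. Lean on these libraries where they do the work, as an engineer would, in place of code of your own. Each camera call takes 0.05 s, during which the arm holds its last target. There are 200 camera calls.

## Working session

There is one attempt and no reset: what is moved stays moved. The work goes in short steps, Python scripts to look and compute and a tool call to move; the robot and the scene stay as the last step left them, time stands still between calls to the robot, and variables do not carry over. Pictures are saved under pics/ and viewed, at most 10 in all, crops included, and the job is handed in when it is done.

Besides the shell and the picture viewer there is one more tool, called as a command line: name --pt "numbers of a row" for each row, then --argument value for the rest. carry_out: Moves the arm, as the interface text tells. Its arguments: {"type":"object","properties":{"slide":{"type":"array"},"twist":{"type":"array"},"claw":{"type":"number"}},"required":["slide","twist"]}

```bash
mkdir -p pics; cat > h.py <<'E'
import numpy as np, cv2
from bench import bot, vision
def cam(n):
    c=vision.read_camera(n); 
    for k in('mtx','dist','R','t'): c[k]=np.array(c[k],float)
    return c
def ray(c,uv):
    p=cv2.undistortPoints(np.array([[uv]],float),c['mtx'],c['dist'])[0,0]
    return -c['R'].T@c['t'], c['R'].T@np.array([p[0],p[1],1])
def onz(c,uv,z):
    o,d=ray(c,uv); return o+d*(z-o[2])/d[2]
def proj(c,X):
    return cv2.projectPoints(np.array(X,float).reshape(-1,1,3),cv2.Rodrigues(c['R'])[0],c['t'],c['mtx'],c['dist'])[0][:,0]
E
python3 - <<'E'
from h import *
for n in('scene','top'):
    c=cam(n); cv2.imwrite(f'pics/{n}0.png',c['img'][:,:,::-1]); print(n,(-c['R'].T@c['t']).round(3),c['R'].round(2).tolist(),c['mtx'][0,0])
s=bot.sense();print(s['tcp_rot'],s['time'],bot.grip_depth)
E
```

```text
scene [ 0.958 -0.522  0.965] [[0.75, 0.66, -0.01], [0.51, -0.59, -0.63], [-0.42, 0.47, -0.77]] 374.7118903318969
top [ 0.296 -0.03   1.571] [[0.01, -1.0, 0.0], [-0.99, -0.01, -0.15], [0.15, -0.0, -0.99]] 484.5956833939116
[[ 9.73485451e-01  2.28748663e-01 -3.55889573e-04]
 [ 2.28748911e-01 -9.73483361e-01  2.02058146e-03]
 [ 1.15752731e-04 -2.04841601e-03 -9.99997895e-01]] 0.1 -0.0187
```

View pics/scene0.png

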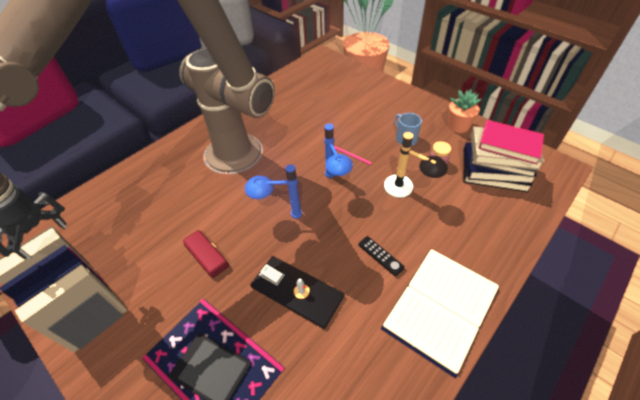

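View pics/top0.png

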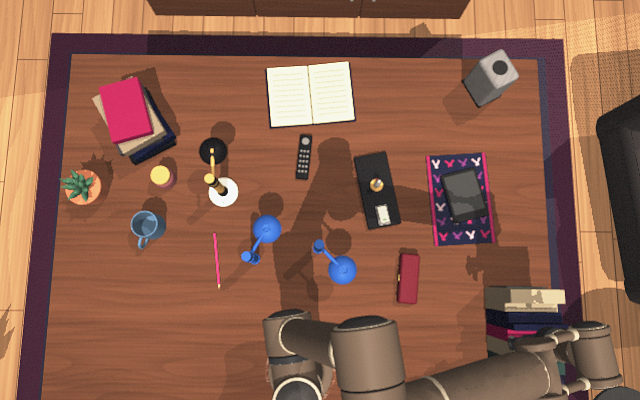

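The scene view shows the lamp head on the white dock at about (400,185) with its shade at (433,167), and the base at (298,290). In the top view the dock is at (223,192), the post top at (210,179) and the shade at (213,151). The base is at (377,190), with the switch at (383,215) and the stub at (377,184). The two blue heads are decoys.

```bash
python3 - <<'E'
from h import *
s=cam('scene');t=cam('top')
a=cv2.resize(t['img'][130:240,180:420],None,fx=3.3,fy=3.3,interpolation=cv2.INTER_CUBIC)[:300]
def cr(i,x0,x1,y0,y1,f): return cv2.resize(i[y0:y1,x0:x1],None,fx=f,fy=f,interpolation=cv2.INTER_CUBIC)
A=cr(t['img'],190,250,135,215,5); B=cr(t['img'],345,405,145,235,5)
C=cr(s['img'],375,455,120,200,4); D=cr(s['img'],245,350,250,330,4)
o=np.zeros((600,800,3),np.uint8)
B=B[:, :]
o[:300,:225]=cv2.resize(A,(225,300));o[300:600,:200]=cv2.resize(B,(200,300));o[:280,240:520]=cv2.resize(C,(280,280));o[280:600,240:660]=D
cv2.imwrite('pics/crop1.png',o[:,:,::-1])
def mask(img,f,roi):
    x0,x1,y0,y1=roi; m=np.zeros(img.shape[:2],np.uint8); hsv=cv2.cvtColor(img,cv2.COLOR_RGB2HSV).astype(int)
    m[y0:y1,x0:x1]=(f(hsv[...,0],hsv[...,1],hsv[...,2])[y0:y1,x0:x1])*255
    cs=cv2.findContours(m,cv2.RETR_EXTERNAL,cv2.CHAIN_APPROX_NONE)[0]
    return max(cs,key=cv2.contourArea)[:,0].astype(float)
def g(c,k,z): return np.array([onz(c,p,z) for p in k])[:,:2].astype(np.float32)
W=lambda h,s,v:(s<60)&(v>150); K=lambda h,s,v:(v<60)
for n,c,r1,r2,r3,r4 in(('scene',s,(375,420,165,205),(255,290,258,290),(245,350,250,330),(415,455,148,182)),('top',t,(200,245,170,212),(370,396,200,230),(350,405,145,235),(195,232,134,168))):
    k=mask(c['img'],W,r1); h=g(c,cv2.convexHull(k.astype(np.float32))[:,0],.016); print(n,'dock',cv2.minEnclosingCircle(h))
    k=mask(c['img'],W,r2); print(' switch',cv2.minAreaRect(g(c,k,.034)))
    k=mask(c['img'],K,r3); r=cv2.minAreaRect(g(c,k,.018)); print(' slab',r)
    k=mask(c['img'],K,r4); print(' shade px',k.mean(0),cv2.minEnclosingCircle(g(c,k,.16)))
E
```

```text
scene dock ((0.568195641040802, 0.25224271416664124), 0.05155441164970398)
 switch ((0.4960464537143707, -0.2644883990287781), (0.06074665114283562, 0.037476617842912674), 8.799118041992188)
 slab ((0.5788259506225586, -0.24668915569782257), (0.2387901097536087, 0.1097843274474144), 11.36369514465332)
 shade px [433.48314607 168.01123596] ((0.6629841327667236, 0.26385733485221863), 0.04134823754429817)
top dock ((0.5640591382980347, 0.2612465023994446), 0.048535820096731186)
 switch ((0.4905538558959961, -0.2570323944091797), (0.06136535480618477, 0.033439069986343384), 7.058194160461426)
 slab ((0.5752543807029724, -0.23859308660030365), (0.2403508424758911, 0.10973090678453445), 11.382579803466797)
 shade px [212.6741573  151.51685393] ((0.6623891592025757, 0.2694815397262573), 0.04152077063918114)
```

View pics/crop1.png

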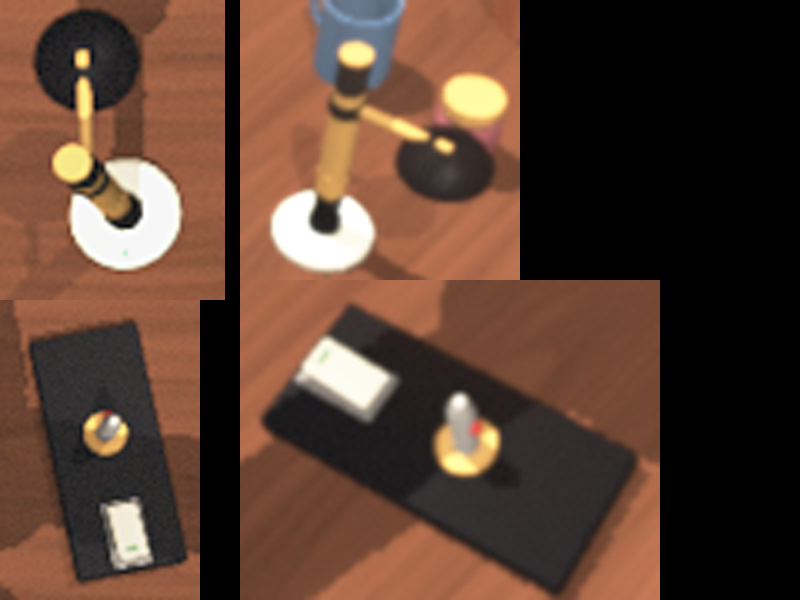

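The crops show the post cap at about (209,178) in the top view and (408,136) in the scene view. The stub tip is at scene (300,282), and the red button points to the side away from the switch. Next I measure the cap and stub top at their known heights, and the gripper for camera bias.

```bash
python3 - <<'E'
from h import *
s=cam('scene');t=cam('top')
def blob(c,f,roi,z):
    x0,x1,y0,y1=roi; hsv=cv2.cvtColor(c['img'],cv2.COLOR_RGB2HSV).astype(int)[y0:y1,x0:x1]
    m=f(*np.moveaxis(hsv,2,0)).astype(np.uint8)
    n,l,st,ce=cv2.connectedComponentsWithStats(m); i=1+st[1:,4].argmax(); p=ce[i]+[x0,y0]
    return p.round(1),st[i,2:].tolist(),onz(c,p,z).round(4)
Y=lambda h,s,v:(s>60)&(v>225)
print('cap',blob(s,Y,(396,418,125,143),.231),blob(t,Y,(200,216,168,186),.231))
G=lambda h,s,v:(s<50)&(v>100)
print('stub',blob(s,G,(290,312,272,300),.06),blob(t,G,(365,390,172,200),.06))
F=lambda h,s,v:(s>90)&(v>140)&(h>12)
print('flange',blob(s,F,(285,320,272,305),.022),blob(t,F,(365,390,172,200),.022))
R=lambda h,s,v:(s>140)&(v>120)&((h<8)|(h>170))
print('button',blob(s,R,(290,315,275,300),.056),blob(t,R,(368,386,175,192),.056))
b=np.array([.592,-.2387,0]);
for n,c in(('s',s),('t',t)):
    print(n,proj(c,[b+[0,0,.084],b+[0,0,.022],b+[.0186,.0038,.056],[.566,.257,.231]]).round(1).tolist())
E
```

```text
cap (array([407.8, 135. ]), [10, 7, 54], array([0.565 , 0.2573, 0.231 ])) (array([208.8, 177.8]), [10, 10, 78], array([0.5657, 0.2626, 0.231 ]))
stub (array([299.7, 284.5]), [8, 15, 75], array([ 0.591 , -0.2425,  0.06  ])) (array([377.3, 182.8]), [7, 8, 33], array([ 0.5906, -0.2355,  0.06  ]))
flange (array([301.5, 292.4]), [16, 14, 120], array([ 0.5956, -0.2444,  0.022 ])) (array([375.5, 185.4]), [13, 13, 87], array([ 0.589 , -0.2348,  0.022 ]))
button (array([303.6, 286.2]), [2, 3, 5], array([ 0.6006, -0.2382,  0.056 ])) (array([376.3, 178.3]), [2, 2, 3], array([ 0.6057, -0.2331,  0.056 ]))
s [[300.4, 279.4], [302.0, 290.1], [307.2, 287.6], [408.0, 135.2]]
t [[379.4, 180.9], [376.7, 184.6], [376.9, 176.8], [210.8, 177.7]]
```

```bash
cat >> h.py <<'E'
def go(p,yaw):
    s=bot.sense(); R=np.array(s['tcp_rot']); e=np.array(s['eef_pos'])
    y0=np.degrees(np.arctan2(R[1,0],R[0,0])); dy=(yaw-y0+180)%360-180
    print('t',s['time'],'eef',e.round(4),'yaw',round(y0,2),'tilt',np.degrees(R[:2,2]).round(2),'F',np.round(s['wrist_force'],1),'M',np.round(s['torque'],2),'open',round(s['opening'],4),'grip',s['grip_force'])
    print('slide cm',(100*R.T@(np.array(p)-e)).round(2),'twist',round(-np.radians(dy),4))
E
python3 -c "
from h import *
go([.565,.26,.29],4)"
```

```text
t 0.3 eef [ 0.1429 -0.6082  0.2308] yaw 13.22 tilt [-0.01  0.05] F [-0.9  1.6  0.8] M [ 0.04 -0.07  0.09] open 0.0852 grip 0.0
slide cm [ 60.95 -74.86  -5.85] twist 0.161
```

carry_out --pt "0 0 -4" --pt "3 -3.5 -6" --pt "6 -7 -6" --pt "9 -11 -6" --pt "12 -15 -6" --pt "15 -18.5 -6" --pt "18 -22 -6" --pt "21 -26 -6" --pt "24 -29.5 -6" --pt "27 -33 -6" --pt "30 -37 -6" --pt "33 -40.5 -6" --pt "36 -44 -6" --pt "39 -48 -6" --pt "42 -51.5 -6" --pt "45 -55 -6" --pt "48 -59 -6" --pt "51 -62.5 -6" --pt "54 -66 -6" --pt "57 -70 -6" --twist '[0,0,0.02,0.04,0.06,0.08,0.1,0.12,0.14,0.16,0.16,0.16,0.16,0.16,0.16,0.16,0.16,0.16,0.16,0.16]' --claw 8.5

```text
time: 2.3
eef_pos: [0.5384, 0.205, 0.2913]
tcp_rot: [[0.997, 0.071, 0.001], [0.071, -0.997, -0.001], [0.0, 0.001, -1.0]]
wrist_force: [1.0, -1.4, 0.9]
opening: 0.0848
grip_force: 0.0
```

```bash
python3 -c "
from h import *
go([.565,.26,.29],4)"
```

```text
t 2.3 eef [0.5384 0.205  0.2913] yaw 4.06 tilt [ 0.03 -0.03] F [ 1.  -1.4  0.9] M [-0.02 -0.02 -0.01] open 0.0848 grip 0.0
slide cm [ 3.05 -5.3   0.13] twist 0.001
```

carry_out --pt "1.5 -2.7 0.1" --pt "3.05 -5.3 0.1" --pt "3.05 -5.3 0.1" --pt "3.05 -5.3 0.1" --twist '[0,0,0,0]'

```text
time: 2.7
eef_pos: [0.564, 0.2587, 0.2897]
tcp_rot: [[0.997, 0.072, -0.001], [0.072, -0.997, -0.001], [-0.001, 0.001, -1.0]]
wrist_force: [0.8, -0.5, -0.5]
opening: 0.0853
grip_force: 0.0
```

```bash
python3 - <<'E'
from h import *
s=cam('scene');t=cam('top')
go([.565,.26,.187],4)
def cr(i,x0,x1,y0,y1,f): return cv2.resize(i[y0:y1,x0:x1],None,fx=f,fy=f,interpolation=cv2.INTER_CUBIC)
e=np.array(bot.sense()['eef_pos'])
for n,c in(('s',s),('t',t)): print(n,proj(c,[e,[.565,.26,.231]]).round(1))
o=np.hstack([cr(s['img'],360,460,80,200,4),cr(t['img'],165,265,120,240,4)])
cv2.imwrite('pics/g1.png',o[:,:,::-1])
E
```

```text
t 2.8 eef [0.5639 0.2576 0.2901] yaw 4.03 tilt [-0.05 -0.04] F [-0.5  0.1 -0.9] M [-0.02 -0.04  0.04] open 0.0854 grip 0.0
slide cm [ 0.14 -0.24 10.31] twist 0.0005
s [[410.6 118.8]
 [408.3 134.5]]
t [[206.  174.1]
 [209.7 178.1]]
```

View pics/g1.png

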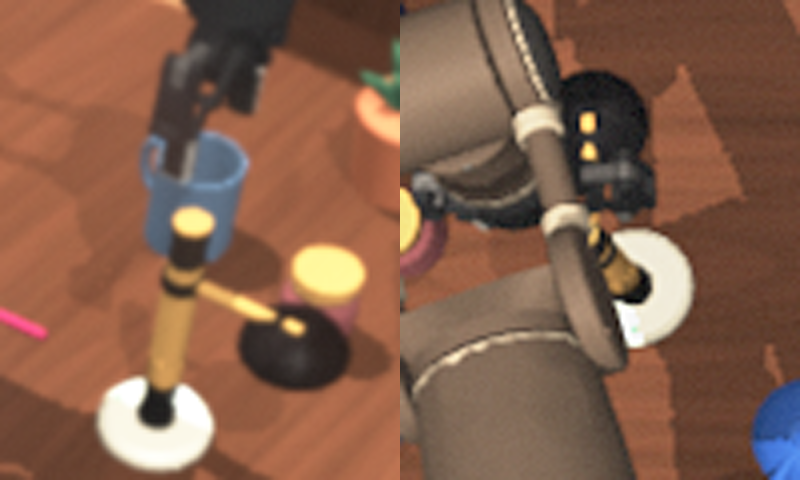

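The fingers straddle the post: in the scene crop the tips are at (178,172) and (243,108), with the cap at (193,222) between and below them. Descending now.

carry_out --pt "0.1 -0.2 2" --pt "0.1 -0.2 4" --pt "0.1 -0.2 6" --pt "0.1 -0.2 8" --pt "0.1 -0.2 9.5" --pt "0.1 -0.2 10.3" --pt "0.1 -0.2 10.3" --twist '[0,0,0,0,0,0,0]'

```text
time: 3.5
eef_pos: [0.5644, 0.2596, 0.1861]
tcp_rot: [[0.998, 0.07, -0.002], [0.07, -0.998, -0.001], [-0.002, 0.001, -1.0]]
wrist_force: [0.6, -0.1, -0.1]
opening: 0.0852
grip_force: 0.0
```

carry_out --pt "0 0 0" --pt "0 0 0" --pt "0 0 0" --pt "0 0 0" --pt "0 0 0" --pt "0 0 0" --pt "0 0 0" --pt "0 0 0" --twist '[0,0,0,0,0,0,0,0]' --claw 2

```text
time: 4.3
eef_pos: [0.5658, 0.2606, 0.1882]
tcp_rot: [[0.997, 0.071, 0.002], [0.071, -0.997, 0.0], [0.002, -0.0, -1.0]]
wrist_force: [-0.9, -0.1, 4.8]
opening: 0.0267
grip_force: 59.3
```

```bash
python3 -c "
from h import *
go([.565,.26,.30],4)"
```

```text
t 4.3 eef [0.5658 0.2606 0.1882] yaw 4.06 tilt [0.09 0.02] F [-0.9 -0.1  4.8] M [-0.1   0.07  0.02] open 0.0267 grip 59.27459478378296
slide cm [ -0.07   0.06 -11.18] twist 0.0011
```

carry_out --pt "0 0 -1" --pt "0 0 -2.5" --pt "0 0 -4.5" --pt "0 0 -6.5" --pt "0 0 -8.5" --pt "0 0 -10.5" --pt "0 0 -11.5" --pt "0 0 -11.5" --pt "0 0 -11.5" --twist '[0,0,0,0,0,0,0,0,0]'

```text
time: 5.2
eef_pos: [0.5646, 0.2603, 0.3015]
tcp_rot: [[0.997, 0.071, -0.002], [0.071, -0.997, -0.001], [-0.002, 0.0, -1.0]]
wrist_force: [-0.5, -0.3, -3.8]
opening: 0.0267
grip_force: 59.5
```

```bash
python3 -c "
from h import *
go([.591,-.239,.30],11.4)"
```

```text
t 5.2 eef [0.5646 0.2603 0.3015] yaw 4.06 tilt [-0.1  -0.03] F [-0.5 -0.3 -3.8] M [-0.05  0.12  0.02] open 0.0267 grip 59.49894726276398
slide cm [-0.89 49.99  0.17] twist -0.1282
```

carry_out --pt "0 1 0" --pt "0 3 0" --pt "0 6 0" --pt "0 9 0" --pt "-0.2 12 0" --pt "-0.2 15 0" --pt "-0.3 18 0" --pt "-0.4 21 0" --pt "-0.4 24 0" --pt "-0.5 27 0" --pt "-0.5 30 0" --pt "-0.6 33 0" --pt "-0.7 36 0" --pt "-0.7 39 0" --pt "-0.8 42 0" --pt "-0.9 45 0" --pt "-0.9 47.5 0" --pt "-0.9 49 0" --pt "-0.9 50 0" --pt "-0.9 50 0" --twist '[0,0,-0.01,-0.02,-0.03,-0.04,-0.05,-0.06,-0.07,-0.08,-0.09,-0.1,-0.11,-0.12,-0.128,-0.128,-0.128,-0.128,-0.128,-0.128]'

```text
time: 7.2
eef_pos: [0.5912, -0.2398, 0.3015]
tcp_rot: [[0.981, 0.196, -0.001], [0.196, -0.981, 0.0], [-0.001, -0.001, -1.0]]
wrist_force: [-0.5, 0.2, -3.6]
opening: 0.0267
grip_force: 59.6
```

```bash
python3 - <<'E'
from h import *
s=cam('scene');t=cam('top')
go([.591,-.239,.29],11.4)
def cr(i,x0,x1,y0,y1,f): return cv2.resize(i[y0:y1,x0:x1],None,fx=f,fy=f,interpolation=cv2.INTER_CUBIC)
e=np.array(bot.sense()['eef_pos'])
for n,c in(('s',s),('t',t)): print(n,proj(c,[e-[0,0,.171],e-[0,0,.02],e,e+np.array([.098*np.cos(.199),.098*np.sin(.199),-.171+.151]),[.591,-.239,.084]]).round(1).tolist())
cv2.imwrite('pics/g2.png',np.hstack([cr(s['img'],240,370,170,330,3.7),cr(t['img'],345,425,130,230,3.7)[:0] if 0 else np.zeros((592,1,3),np.uint8)])[:,:,::-1])
cv2.imwrite('pics/g3.png',cr(t['img'],335,425,120,240,4.5)[:,:,::-1])
E
```

```text
t 7.3 eef [ 0.5914 -0.238   0.3019] yaw 11.41 tilt [-0.05  0.08] F [-0.1  0.7 -3.4] M [ 0.07  0.06 -0.08] open 0.0269 grip 59.63925004005432
slide cm [-0.06  0.09  1.19] twist 0.0001
s [[299.0, 270.3], [293.8, 236.7], [293.0, 231.5], [332.8, 255.9], [300.0, 279.3]]
t [[381.3, 178.1], [389.2, 167.0], [390.4, 165.3], [381.7, 132.8], [379.5, 181.2]]
```

View pics/g2.png

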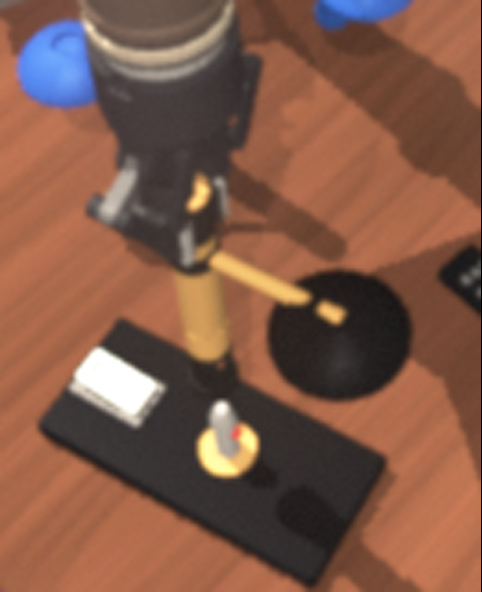

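View pics/g3.png

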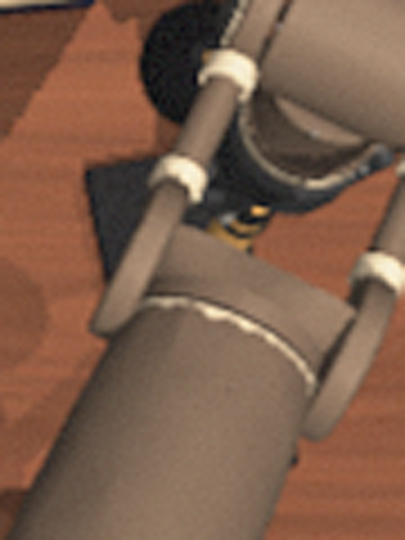

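The post hangs upright over the stub with the shade on the button side. In scene pixels the post's lower end is at about (297.6,273) and the stub tip at (299.7,279.5). The top view is blocked by the arm. I'll go down to just above the stub and compare again.

carry_out --pt "0 0 0.8" --pt "0.1 0 1.8" --pt "0.1 0 2.8" --pt "0.1 0 3.6" --pt "0.1 0 3.8" --pt "0.1 0 3.8" --twist '[0,0,0,0,0,0]'

```text
time: 7.9
eef_pos: [0.5922, -0.2384, 0.2633]
tcp_rot: [[0.98, 0.198, -0.002], [0.198, -0.98, 0.001], [-0.001, -0.001, -1.0]]
wrist_force: [-0.9, 0.6, -2.6]
opening: 0.0267
grip_force: 59.7
```

```bash
python3 - <<'E'
from h import *
s=cam('scene')
go([.591,-.239,.25],11.4)
e=np.array(bot.sense()['eef_pos'])
b=np.array([.591,-.239,0])
print(proj(s,[e-[0,0,.171],e-[0,0,.1],b+[0,0,.084],b+[0,0,.04]]).round(1).tolist())
im=s['img'].astype(int);hsv=cv2.cvtColor(s['img'],cv2.COLOR_RGB2HSV).astype(int)
for r in range(255,296,2):
    g=[c for c in range(285,318) if hsv[r,c,1]<60 and hsv[r,c,2]>90]; k=[c for c in range(285,318) if hsv[r,c,2]<60]
    y=[c for c in range(285,318) if hsv[r,c,1]>70 and hsv[r,c,2]>110 and 11<hsv[r,c,0]<35]
    print(r,'grey',(g[0],g[-1]) if g else '', 'blk',(k[0],k[-1],len(k)) if k else '','brass',(y[0],y[-1],len(y)) if y else '')
cv2.imwrite('pics/g4.png',cv2.resize(s['img'][230:310,265:345],None,fx=7,fy=7,interpolation=cv2.INTER_CUBIC)[:,:,::-1])
E
```

```text
t 7.95 eef [ 0.5926 -0.2387  0.2641] yaw 11.39 tilt [-0.01  0.01] F [-0.3 -0.5 -3.7] M [-0.02 -0.02  0.02] open 0.0268 grip 59.722981452941895
slide cm [-0.16  0.    1.41] twist -0.0002
[[300.3, 277.9], [298.1, 264.1], [300.0, 279.3], [301.2, 287.0]]
255 grey  blk  brass (289, 317, 25)
257 grey  blk  brass (290, 317, 21)
259 grey  blk  brass (290, 317, 17)
261 grey  blk  brass (291, 302, 12)
263 grey  blk (316, 317, 2) brass (291, 303, 13)
265 grey  blk (315, 317, 3) brass (291, 303, 13)
267 grey  blk (285, 317, 8) brass (291, 303, 13)
269 grey  blk (285, 317, 8) brass (292, 303, 12)
271 grey  blk (285, 317, 8) brass (292, 303, 12)
273 grey  blk (286, 317, 9) brass (294, 302, 9)
275 grey  blk (286, 317, 18) brass (297, 298, 2)
277 grey  blk (285, 317, 27) brass 
279 grey  blk (285, 317, 32) brass 
281 grey  blk (285, 317, 33) brass 
283 grey  blk (285, 317, 28) brass 
285 grey (298, 302) blk (285, 317, 18) brass (296, 307, 4)
287 grey (299, 301) blk (285, 317, 16) brass (294, 309, 9)
289 grey (299, 302) blk (285, 317, 14) brass (293, 309, 12)
291 grey (300, 303) blk (285, 317, 14) brass (293, 309, 12)
293 grey  blk (285, 317, 15) brass (293, 308, 16)
295 grey  blk (285, 317, 17) brass (294, 307, 14)
```

View pics/g4.png

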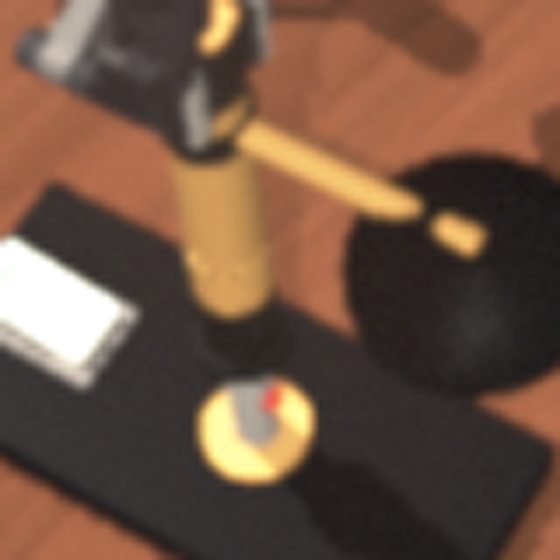

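The post axis and stub axis are both about 1 px left of their projections, and about 1 px low, so they agree with each other. The view shows the post mouth just above the stub with the button on the shade's side. Lowering carefully.

carry_out --pt "0 0 0.5" --pt "0 0 1" --pt "0 0 1.5" --pt "0 0 2" --pt "0 0 2.3" --pt "0 0 2.3" --pt "0 0 2.3" --twist '[0,0,0,0,0,0,0]'

```text
time: 8.65
eef_pos: [0.5926, -0.2387, 0.2412]
tcp_rot: [[0.98, 0.198, -0.0], [0.198, -0.98, -0.0], [-0.0, -0.0, -1.0]]
wrist_force: [-0.3, 0.4, -4.0]
opening: 0.0268
grip_force: 59.7
```

```bash
python3 -c "
from h import *
go([.591,-.239,.193],11.4)"
```

```text
t 8.65 eef [ 0.5926 -0.2387  0.2412] yaw 11.39 tilt [-0. -0.] F [-0.3  0.4 -4. ] M [0.04 0.02 0.02] open 0.0268 grip 59.722192883491516
slide cm [-0.16 -0.01  4.82] twist -0.0001
```

carry_out --pt "0 0 0.3" --pt "0 0 0.6" --pt "0 0 0.9" --pt "0 0 1.1" --pt "0 0 1.1" --twist '[0,0,0,0,0]'

```text
time: 9.15
eef_pos: [0.5923, -0.2386, 0.2296]
tcp_rot: [[0.98, 0.197, -0.001], [0.197, -0.98, 0.0], [-0.001, -0.001, -1.0]]
wrist_force: [-0.6, 0.3, -3.7]
opening: 0.0271
grip_force: 59.7
```

```bash
python3 -c "
from h import *
go([.591,-.239,.193],11.4)"
```

```text
t 9.15 eef [ 0.5923 -0.2386  0.2296] yaw 11.39 tilt [-0.05  0.03] F [-0.6  0.3 -3.7] M [-0.01  0.04  0.06] open 0.0271 grip 59.72230017185211
slide cm [-0.13  0.02  3.66] twist -0.0002
```

carry_out --pt "0 0 0.3" --pt "0 0 0.6" --pt "0 0 0.9" --pt "0 0 1.2" --pt "0 0 1.2" --twist '[0,0,0,0,0]'

```text
time: 9.65
eef_pos: [0.5931, -0.2389, 0.2189]
tcp_rot: [[0.98, 0.198, 0.001], [0.198, -0.98, -0.001], [0.001, 0.001, -1.0]]
wrist_force: [-0.2, 0.1, 1.9]
opening: 0.0266
grip_force: 60.4
```

```bash
python3 -c "
from h import *
go([.591,-.239,.193],11.4)"
```

```text
t 9.65 eef [ 0.5931 -0.2389  0.2189] yaw 11.39 tilt [ 0.08 -0.04] F [-0.2  0.1  1.9] M [0.15 0.14 0.07] open 0.0266 grip 60.35494565963745
slide cm [-0.21 -0.03  2.59] twist -0.0001
```

carry_out --pt "0 0 0.3" --pt "0 0 0.6" --pt "0 0 0.9" --pt "0 0 1.2" --pt "0 0 1.5" --pt "0 0 1.8" --pt "0 0 2" --pt "0 0 2" --pt "0 0 2" --twist '[0,0,0,0,0,0,0,0,0]'

```text
time: 10.55
eef_pos: [0.5914, -0.2383, 0.1964]
tcp_rot: [[0.98, 0.198, -0.003], [0.198, -0.98, 0.001], [-0.003, -0.002, -1.0]]
wrist_force: [0.3, -0.7, -6.9]
opening: 0.0265
grip_force: 59.7
```

```bash
python3 -c "
from h import *
go([.591,-.239,.193],11.4)"
```

```text
t 10.55 eef [ 0.5914 -0.2383  0.1964] yaw 11.39 tilt [-0.18  0.07] F [ 0.3 -0.7 -6.9] M [-0.09 -0.16  0.04] open 0.0265 grip 59.74279224872589
slide cm [-0.06  0.06  0.34] twist -0.0001
```

carry_out --pt "0 0 0.2" --pt "0 0 0.4" --pt "0 0 0.5" --pt "0 0 0.5" --pt "0 0 0.5" --twist '[0,0,0,0,0]'

```text
time: 11.05
eef_pos: [0.5928, -0.2386, 0.1943]
tcp_rot: [[0.98, 0.197, 0.0], [0.197, -0.98, 0.0], [0.0, 0.0, -1.0]]
wrist_force: [-1.7, 1.9, 4.1]
opening: 0.026
grip_force: 60.4
```

```bash
python3 - <<'E'
from h import *
go([.591,-.239,.193],11.4)
s=cam('scene');cv2.imwrite('pics/g5.png',cv2.resize(s['img'][230:310,265:345],None,fx=7,fy=7,interpolation=cv2.INTER_CUBIC)[:,:,::-1])
E
```

```text
t 11.05 eef [ 0.5928 -0.2386  0.1943] yaw 11.39 tilt [0.03 0.  ] F [-1.7  1.9  4.1] M [ 0.4   0.56 -0.01] open 0.026 grip 60.35965919494629
slide cm [-0.18  0.    0.13] twist -0.0002
```

View pics/g5.png

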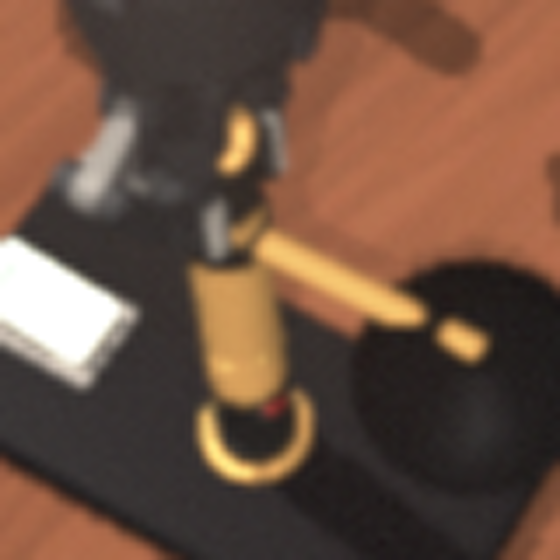

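The view shows the post on the flange, with the red button visible in the window at crop (275,405), on the shade's side. I'll press a little more to be sure it is home.

carry_out --pt "0 0 0.2" --pt "0 0 0.35" --pt "0 0 0.35" --pt "0 0 0.35" --twist '[0,0,0,0]'

```text
time: 11.5
eef_pos: [0.5938, -0.2389, 0.1943]
tcp_rot: [[0.98, 0.197, 0.003], [0.197, -0.98, -0.001], [0.003, 0.001, -1.0]]
wrist_force: [-3.2, 3.1, 15.0]
opening: 0.0264
grip_force: 61.9
```

```bash
python3 -c "
from h import *
go([.591,-.239,.193],11.4)"
```

```text
t 11.5 eef [ 0.5938 -0.2389  0.1943] yaw 11.39 tilt [ 0.17 -0.04] F [-3.2  3.1 15. ] M [0.93 1.26 0.04] open 0.0264 grip 61.88169479370117
slide cm [-0.27 -0.05  0.13] twist -0.0002
```

carry_out --pt "0 0 -0.3" --pt "0 0 -0.6" --pt "0 0 -0.8" --pt "0 0 -0.8" --pt "0 0 -0.8" --twist '[0,0,0,0,0]'

```text
time: 12.0
eef_pos: [0.5923, -0.2387, 0.1966]
tcp_rot: [[0.98, 0.197, -0.001], [0.197, -0.98, 0.0], [-0.001, -0.0, -1.0]]
wrist_force: [0.1, -1.3, -5.1]
opening: 0.0264
grip_force: 59.6
```

```bash
python3 -c "
from h import *
go([.591,-.239,.193],11.4)"
```

```text
t 12.0 eef [ 0.5923 -0.2387  0.1966] yaw 11.39 tilt [-0.05  0.01] F [ 0.1 -1.3 -5.1] M [-0.15 -0.1  -0.03] open 0.0264 grip 59.55760359764099
slide cm [-0.14  0.    0.36] twist -0.0002
```

carry_out --pt "0 0 -0.2" --pt "0 0 -0.3" --pt "0 0 -0.3" --twist '[0,0,0]'

```text
time: 12.3
eef_pos: [0.5916, -0.2384, 0.1978]
tcp_rot: [[0.98, 0.198, -0.003], [0.198, -0.98, 0.001], [-0.003, -0.001, -1.0]]
wrist_force: [3.8, -2.2, -19.7]
opening: 0.0266
grip_force: 60.2
```

carry_out --pt "0 0 0.2" --pt "0 0 0.4" --pt "0 0 0.7" --pt "0 0 0.7" --pt "0 0 0.7" --twist '[0,0,0,0,0]'

```text
time: 12.8
eef_pos: [0.5932, -0.2389, 0.1956]
tcp_rot: [[0.98, 0.198, 0.002], [0.198, -0.98, -0.001], [0.001, 0.001, -1.0]]
wrist_force: [-0.8, 0.3, -2.6]
opening: 0.0267
grip_force: 61.7
```

```bash
python3 -c "
from h import *
go([.591,-.239,.193],11.4)"
```

```text
t 12.8 eef [ 0.5932 -0.2389  0.1956] yaw 11.39 tilt [ 0.09 -0.04] F [-0.8  0.3 -2.6] M [0.09 0.2  0.02] open 0.0267 grip 61.720837354660034
slide cm [-0.21 -0.03  0.26] twist -0.0001
```

A 16 N pull holds, so it is locked. Press home again, then release.

carry_out --pt "0 0 0.2" --pt "0 0 0.4" --pt "0 0 0.4" --pt "0 0 0.4" --twist '[0,0,0,0]'

```text
time: 13.2
eef_pos: [0.5937, -0.2392, 0.1943]
tcp_rot: [[0.98, 0.197, 0.003], [0.197, -0.98, -0.001], [0.003, 0.002, -1.0]]
wrist_force: [-3.9, 1.5, 9.0]
opening: 0.0268
grip_force: 63.3
```

carry_out --pt "0 0 -0.1" --pt "0 0 -0.1" --pt "0 0 -0.1" --pt "0 0 -0.1" --pt "0 0 -0.1" --pt "0 0 -0.1" --pt "0 0 -0.1" --pt "0 0 -0.1" --twist '[0,0,0,0,0,0,0,0]' --claw 8.5

```text
time: 14.0
eef_pos: [0.5926, -0.2387, 0.1906]
tcp_rot: [[0.98, 0.197, -0.0], [0.197, -0.98, 0.0], [-0.0, -0.0, -1.0]]
wrist_force: [-0.1, -0.3, -0.1]
opening: 0.0846
grip_force: 0.0
```

carry_out --pt "0 0 -2" --pt "0 0 -4" --pt "0 0 -7" --pt "0 0 -10" --pt "0 0 -12" --pt "0 0 -12" --pt "0 0 -12" --twist '[0,0,0,0,0,0,0]'

```text
time: 14.7
eef_pos: [0.5926, -0.2387, 0.3106]
tcp_rot: [[0.98, 0.197, 0.0], [0.197, -0.98, -0.0], [0.0, 0.0, -1.0]]
wrist_force: [-0.9, -0.1, -0.8]
opening: 0.0849
grip_force: 0.0
```

```bash
python3 - <<'E'
from h import *
y=np.radians(11.4);p=np.array([.592,-.2388])-.120*np.array([np.cos(y),np.sin(y)]);print(p)
go([p[0],p[1],.26],-78.6); go([p[0],p[1],.26],11.4)
s=cam('scene');cv2.imwrite('pics/g6.png',cv2.resize(s['img'][210:320,240:350],None,fx=5,fy=5,interpolation=cv2.INTER_CUBIC)[:,:,::-1])
print(bot.sense()['joints'])
E
```

```text
[ 0.47436746 -0.26251888]
t 14.7 eef [ 0.5926 -0.2387  0.3106] yaw 11.39 tilt [ 0.02 -0.  ] F [-0.9 -0.1 -0.8] M [ 0.06  0.01 -0.01] open 0.0849 grip 0.0
slide cm [-12.06   0.     5.06] twist 1.5706
t 14.7 eef [ 0.5926 -0.2387  0.3106] yaw 11.39 tilt [ 0.02 -0.  ] F [-0.9 -0.1 -0.8] M [ 0.06  0.01 -0.01] open 0.0849 grip 0.0
slide cm [-12.06   0.     5.06] twist -0.0002
[-2.58424255e+01  1.58704163e+01  8.68283261e+01 -1.15122727e-03
  7.74353152e+01  5.27635637e+01]
```

View pics/g6.png

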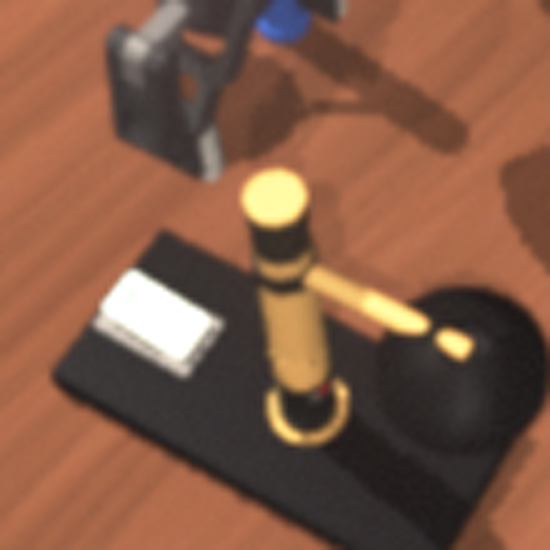

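The lamp stands home, with the red button showing at crop (322,388), and the rocker's green end is still up at (125,290). Now the switch, with shut fingers.

carry_out --pt "-3 0 0" --pt "-7 0 0" --pt "-11 0 0" --pt "-12.6 0 1" --pt "-12.6 0 5" --pt "-12.6 0 9" --pt "-12.6 0 13" --pt "-12.6 0 17" --pt "-12.6 0 21" --pt "-12.6 0 24" --pt "-12.6 0 25.5" --pt "-12.6 0 25.5" --pt "-12.6 0 25.5" --twist '[0,0,0,0,0,0,0,0,0,0,0,0,0]' --claw 0

```text
time: 16.05
eef_pos: [0.4693, -0.2637, 0.0559]
tcp_rot: [[0.98, 0.198, 0.0], [0.198, -0.98, -0.0], [0.0, 0.0, -1.0]]
wrist_force: [0.7, -0.1, 0.7]
opening: 0.0001
grip_force: 0.0
```

```bash
python3 - <<'E'
from h import *
go([.4685,-.2637,.03],11.4)
E
```

```text
t 16.05 eef [ 0.4693 -0.2637  0.0559] yaw 11.39 tilt [ 0. -0.] F [ 0.7 -0.1  0.7] M [0.03 0.01 0.03] open 0.0001 grip 0.0
slide cm [-0.08 -0.02  2.59] twist -0.0001
```

carry_out --pt "0 0 0.5" --pt "0 0 1" --pt "0 0 1.4" --pt "0 0 1.7" --pt "0 0 2" --pt "0 0 2.3" --pt "0 0 2.5" --pt "0 0 2.5" --twist '[0,0,0,0,0,0,0,0]'

```text
time: 16.85
eef_pos: [0.4682, -0.2638, 0.0309]
tcp_rot: [[0.98, 0.198, -0.002], [0.198, -0.98, 0.0], [-0.002, -0.001, -1.0]]
wrist_force: [-5.8, -1.0, 4.7]
opening: 0.0001
grip_force: 3.3
```

```bash
python3 - <<'E'
from h import *
go([.4685,-.2637,.03],11.4)
E
```

```text
t 16.85 eef [ 0.4682 -0.2638  0.0309] yaw 11.42 tilt [-0.12  0.01] F [-5.8 -1.   4.7] M [-0.22  0.76 -0.04] open 0.0001 grip 3.2675078976899385
slide cm [ 0.03 -0.01  0.09] twist 0.0003
```

carry_out --pt "0 0 0.2" --pt "0 0 0.3" --pt "0 0 0.3" --twist '[0,0,0]'

```text
time: 17.15
eef_pos: [0.4683, -0.264, 0.0305]
tcp_rot: [[0.98, 0.198, -0.003], [0.198, -0.98, 0.0], [-0.003, -0.001, -1.0]]
wrist_force: [-10.4, 0.8, 22.6]
opening: 0.0001
grip_force: 12.2
```

```bash
python3 - <<'E'
from h import *
go([.4685,-.2637,.03],11.4)
E
```

```text
t 17.15 eef [ 0.4683 -0.264   0.0305] yaw 11.43 tilt [-0.17  0.03] F [-10.4   0.8  22.6] M [0.31 1.62 0.02] open 0.0001 grip 12.187927477061749
slide cm [ 0.03 -0.03  0.05] twist 0.0005
```

Firm stop at z = 30.5 mm. Retract and check.

carry_out --pt "0 0 -1" --pt "0 0 -4" --pt "0 0 -8" --pt "0 0 -13" --pt "0 0 -18" --pt "0 0 -23" --pt "0 0 -25" --pt "-4 0 -25" --pt "-8 0 -25" --pt "-8 0 -25" --twist '[0,0,0,0,0,0,0,0,0,0]'

```text
time: 18.15
eef_pos: [0.3877, -0.2792, 0.2773]
tcp_rot: [[0.981, 0.195, -0.001], [0.195, -0.981, 0.0], [-0.001, -0.001, -1.0]]
wrist_force: [0.8, -0.0, -0.0]
opening: -0.0003
grip_force: 0.0
```

```bash
python3 - <<'E'
from h import *
go([.4685,-.2637,.03],11.4)
s=cam('scene')
a=cv2.resize(s['img'][235:325,240:350],None,fx=7,fy=6.6,interpolation=cv2.INTER_CUBIC)
cv2.imwrite('pics/g7.png',a[:600,:,::-1])
E
```

```text
t 18.15 eef [ 0.3877 -0.2792  0.2773] yaw 11.24 tilt [-0.08  0.02] F [ 0.8 -0.  -0. ] M [ 0.04  0.02 -0.03] open -0.0003 grip 0.0
slide cm [ 8.27  0.07 24.72] twist -0.0028
```

View pics/g7.png

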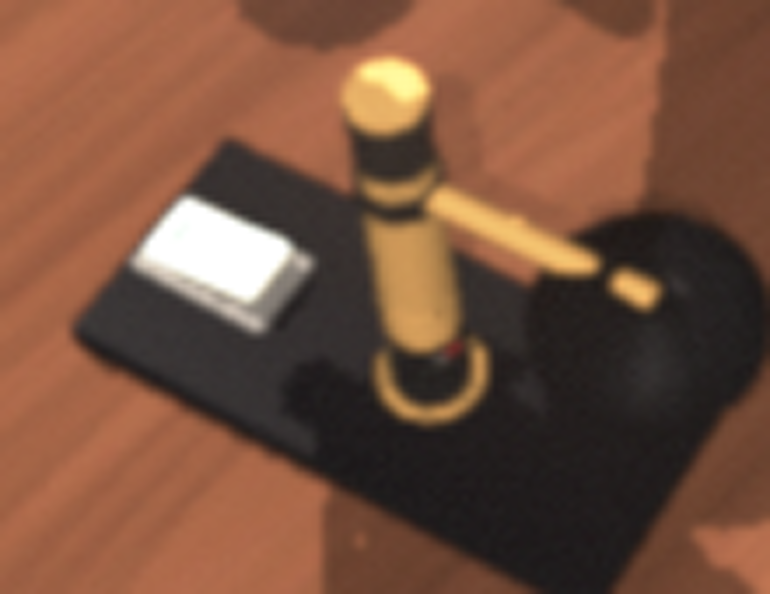

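The rocker's stub-side end now stands up, its end face visible at crop (285,290), and the far end is down. The lamp is home with the red button at (455,350).

```bash
python3 -c "
from bench import bot
print(bot.sign_off())"
```

```text
the job is handed in; nothing more can be done
None
```

The lamp head sits fully home on the base stub, with the red button through the window (it held against a pull test), the rocker switch is on, and the job is handed in at about 18 s of the 53 s allowed.

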